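Lock the microtome and hold its cassette clamp open

TASK

I need to change the block in the microtome: first throw the yellow-ball brake lever over into its green-marked notch so that the handwheel is locked, and only then pull the black knob of the spring-loaded cassette clamp out until its red pointer stands on the green mark. Keep hold of the knob with the gripper and finish like that, holding the clamp steady at the mark, because it springs shut if you let go. Leave the bottle, the brush and the slide box where they are.

Things in the scene. Friction and masses are not known exactly. Their poses are not given: they have to be found in the camera images.
- microtome: cream microtome, fixed; place and yaw vary. Origin on the bench under its specimen head, z up. Its +y is the clamp's pull-out direction, from the tall housing to the free operator's side. In its frame (mm): base plate x -150..150, y -340..160, top z 50; tall housing x -150..150, y -340..-100, top z 275, handwheel on its +x face; knife holder x -130..70, y 105..151, top z 97
- brake_lever (a joint): brake lever angle (rad): a 10 mm rod with a yellow ball, diameter 26 mm, standing on the base plate. 0 upright; positive leans to the microtome's -y (tall housing). Weighted: it falls by itself to one side and lies in the notch there, at -0.5 (white, free: the start) or +0.5 (green, locked), which are also its stops. About 2 N at the ball brings it past upright; then it drops into the other notch
- lever_ball (a point): centre of the brake lever's yellow ball, 100 mm from the pivot: 153 mm above the bench in either notch, 165 mm when upright. The aluminium specimen head (x -45..45, y -70..60, top z 140 mm in the microtome's frame) is 54 mm off on the -x side; the thin notch plate beside the rod ends well below the ball
- lever_pivot (a point): pivot of the brake lever, 65 mm above the bench, at (112, 30, 65) mm in the microtome's frame; the axis runs along the microtome's x
- clamp_slide: cassette clamp slide with its pull knob: an upright black round knob, diameter 22 mm, 40 mm tall, on a steel plate 36 mm wide (plate top 152 mm above the bench). Origin: centre of the knob's foot, axes as the microtome's; shut, it is at (0, 35, 152) mm in the microtome's frame. The knob is free all round and above: grip it from above at any yaw
- pointer (a point): tip of the red pointer, a 3 mm wide bar that moves with the clamp slide over a white scale strip, on the slide's +x side, 75 mm behind the knob. The slide moves straight along the microtome's +y, 0 (shut, the start) to 45 mm (stop), against a spring: 6 N at first, about 10 N at 30 mm; let go, it flies back
- mark (a point): centre of the green mark, a band 10 mm wide (along the microtome's y) across the white scale strip, 18 to 32 mm further along the microtome's +y than the pointer's shut position; its place varies, it does not move during the job. Pointer on the mark = its tip is within the band, level with this point along the microtome's y.
- bottle: brown reagent bottle, diameter 66 mm, 130 mm tall, standing on the bench on the operator's side; origin at the centre of its underside. Bystander.
- brush: flat wooden-handled brush, 170 mm long, lying on the bench in front of the machine's base; origin on its underside near the middle. Bystander.
- slide_box: pink slide box, 80 x 35 x 30 mm, on the bench on the operator's side; origin at the centre of its underside. Bystander.

How it is judged:
By the outcome, as a careful person would: the job done as asked, in the order asked, and still so for the second after the job is handed in, while the arm keeps its last pose, push and grip.
It also fails if it takes over 43 s, if anything falls off the work surface, if the arm or the gripper's body presses on something with over 40 N, if the wrist force passes 120 N, or if a joint passes its speed limit or range.

ROBOT

A 7-joint arm with a two-finger parallel gripper is mounted at the origin on the work surface. World frame = base frame: x ahead of the robot, y to its left, z up, the work surface at z = 0. Lengths are in m, angles in rad, forces in N, time in s.
With the tool pointing down it reaches from about 0.425 to 0.925 m from the base axis. Payload 6.8 kg.
Tool frame: the origin (TCP) lies where the fingers leave the gripper's body, on its centre line; the fingertips stand 73 mm ahead of it and the grasp point (between the pads) lies 54 mm ahead of it; z points along the fingers, y is the line along which they close (so a half turn about z gives the same grasp; the last joint's range is limited). The gripper opens to 85 mm and grips with 20 to 120 N. Pads are 22 mm wide; open, the fingers measure 114 mm over their backs; the gripper's body (76 mm by 85 mm) begins 54 mm behind the grasp point. The pads swing forward as they close: fully open they stand 13 mm farther back than shut.
Start: joints at [1.2, 0.477, 0.022, 1.555, -0.011, 1.109, -0.083], TCP at [0.175, -0.652, 0.304] pointing down, gripper open.
Joint ranges: [-2.96, 2.96], [-0.34, 2.1], [-1.41, 1.46], [0.24, 2.44], [-1.37, 4.51], [0.17, 1.92], [-2.96, 2.96]. Speed limits (rad/s): [2.39, 2.39, 3.14, 3.14, 3.14, 3.14, 3.14].

INTERFACE

Orientations are given as a rotation vector (axis times angle).
In Python, from bench import r, grab_frame, camera_info gives the robot as it stands.
- The arm moves only by the tool nudge_tcp, called after ">>>" by a JSON object that holds its "name" and its "arguments". Schema: {"type":"object","properties":{"ticks":{"type":"array","items":{"type":"array","prefixItems":[{"type":"array","items":{"type":"number"},"minItems":3,"maxItems":3},{"type":"array","items":{"type":"number"},"minItems":3,"maxItems":3}],"minItems":2,"maxItems":2},"minItems":1,"maxItems":5},"aperture":{"type":"number"},"grip_force":{"type":"number"},"only":{"type":"string"},"quiet":{"type":"boolean"},"lines":{"type":"string"}},"required":["ticks"],"additionalProperties":false}. ticks is a list of rows, 1 to 5 of them, each written [[dx, dy, dz], [rx, ry, rz]]: dx, dy, dz in shares of 0.6 m (1.0 is 0.6 m), then a rotation vector rx, ry, rz in fractions of the full range, 1 being pi/2 rad; each row is the pose to reach, as a shift and turn from the pose commanded when the call began, along the tool's axes at that moment; what a row does not reach only later rows make up. A row lasts 1/10 s, in which the tool goes at most 0.05 m and 0.15 rad, less where a joint would pass 70% of its speed; a pose out of reach is approached as far as the arm can. aperture is the finger opening in m, set as the call begins (left out keeps the last). The fingers move at their own pace and stop on an object; grip_force is the grip in N (left out, the last holds). Time passes only in rows, so rows that do not move let the fingers close. The tool returns the time, the measured TCP pose, the force, the opening and the grip force at its end. only (a regular expression) keeps the lines of the reply that match it, lines (a string "A,B") keeps lines A to B, and quiet returns only ok. A shift or turn number past 1, either way, is cut back to 1. Input that does not fit is refused with a message, and nothing moves.
- r.get_obs(): the state, without advancing time (a new reading comes with each control period).
- grab_frame(name): name is "side" or "top" or "wrist"; returns (picture, depth): 420x560x3 uint8, blue, green, red; 420x560 float32, m along the optical axis (not along the pixel's ray), 0 where there is no reading.
- camera_info(name): a dict with "camera_matrix" (3x3 intrinsics, pixels), "k1" (the pictures are not rectified: a ray, as slopes to the right and down, at radius r is drawn at 1 + k1 r^2 times it, then the intrinsics apply), "R" (3x3) and "t" (3): a world point X has camera coordinates R X + t. Camera axes: x right, y down, z forward; pixel columns grow to the right and rows downward; lengths in m; the calibration is good to about 2 mm. A picture is of the moment at which its call begins: read the wrist's pose just before it. camera_info takes no time and is no camera call; for the wrist camera it gives the pose at the moment of the call.
- r.hand_in(): hands the job in; it is judged then, once.
The state is a dict: "clock": time; "joints": joint angles; "qvel": joint speeds; "tau": joint torques, N m; "tcp_pos": TCP position; "orientation": TCP orientation; "contact_force": force on the tool from outside, world axes, zero at the start; "moment": the same for the moment, N m; "grip_width": finger opening in m; "gripper_force": force on a finger pad.
Only numpy, scipy, OpenCV 4.12 (cv2) and the standard library are available. Lean on these libraries where they do the work, as an engineer would, in place of code of your own. Each camera call takes 0.05 s, during which the arm holds its last target. There are 200 camera calls.

## Working session

There is one attempt and no reset: what is moved stays moved. The work goes in short steps, Python scripts to look and compute and a tool call to move; the robot and the scene stay as the last step left them, time stands still between calls to the robot, and variables do not carry over. Pictures are saved under pics/ and viewed, at most 10 in all, crops included, and the job is handed in when it is done.

```bash
mkdir -p pics; ls; cat > h.py <<'E'
import numpy as np, cv2
from bench import r, grab_frame, camera_info
from scipy.spatial.transform import Rotation as Rn
def ray(ci,u,v):
    K=np.array(ci["camera_matrix"]);k=ci["k1"]
    d=np.array([(u-K[0,2])/K[0,0],(v-K[1,2])/K[1,1]]);s=d.copy()
    for _ in range(20): s=d/(1+k*(s@s))
    R=np.array(ci["R"]);t=np.array(ci["t"])
    return -R.T@t, R.T@np.array([s[0],s[1],1.])
def onz(ci,u,v,z):
    o,d=ray(ci,u,v); return o+d*(z-o[2])/d[2]
def dep(ci,u,v,D):
    o,d=ray(ci,u,v); return o+d*D
def two(c1,p1,c2,p2):
    o1,d1=ray(c1,*p1);o2,d2=ray(c2,*p2)
    s=np.linalg.lstsq(np.c_[d1,-d2],o2-o1,rcond=None)[0]
    a=o1+s[0]*d1;b=o2+s[1]*d2
    return (a+b)/2,np.linalg.norm(a-b)
def blobs(m,n=4,amin=8):
    c,l,s,ce=cv2.connectedComponentsWithStats(m.astype(np.uint8))
    i=[j for j in np.argsort(-s[1:,4])+1 if s[j,4]>=amin][:n]
    return [(ce[j].round(1).tolist(),s[j].tolist()) for j in i]
E
python3 - <<'E'
from h import *
o=r.get_obs(); print(o)
ims=[]
for n in("side","top","wrist"):
    p,d=grab_frame(n); np.save(f"pics/{n}0.npy",d); cv2.imwrite(f"pics/{n}0.png",p); ims.append(p)
    ci=camera_info(n); print(n,np.array(ci["camera_matrix"]).round(1).tolist(),ci["k1"],(-np.array(ci["R"]).T@ci["t"]).round(3),np.array(ci["R"])[2].round(2))
E
```

```text
pics
{'clock': 0.0, 'joints': array([ 1.19987124,  0.47780162,  0.0223433 ,  1.55649248, -0.01151342,
        1.10930079, -0.08311322]), 'qvel': array([-1.41800851e-03, -8.82211086e-04, -5.78725706e-04, -1.24220981e-03,
       -3.28889930e-05, -1.29750690e-03, -2.20554150e-03]), 'tau': array([-1.71943339e-04, -5.96455729e+01,  1.60743535e+00, -2.81191599e+01,
        1.23903563e-02,  9.47852415e-03, -1.88674522e-05]), 'tcp_pos': array([ 0.17524103, -0.65135869,  0.30290732]), 'orientation': array([-3.11268470e+00, -4.11414935e-01,  5.86554286e-04]), 'contact_force': array([-0.09376189, -0.35636838,  0.52707872]), 'moment': array([ 0.0083721 ,  0.02621655, -0.005541  ]), 'gripper_force': 0.0, 'grip_width': 0.08540824531108746}
side [[447.5, 0.0, 277.0], [0.0, 447.5, 211.9], [0.0, 0.0, 1.0]] -0.10469024476530042 [0.311 0.783 0.507] [ 0.3  -0.79 -0.54]
top [[508.2, 0.0, 275.6], [0.0, 508.2, 200.5], [0.0, 0.0, 1.0]] -0.1786011229322479 [0.454 0.186 1.203] [ 0.1  0.  -1. ]
wrist [[357.4, 0.0, 281.6], [0.0, 357.4, 207.4], [0.0, 0.0, 1.0]] -0.09672661164669422 [ 0.257 -0.629  0.374] [-0.32 -0.08 -0.95]
```

View pics/top0.png

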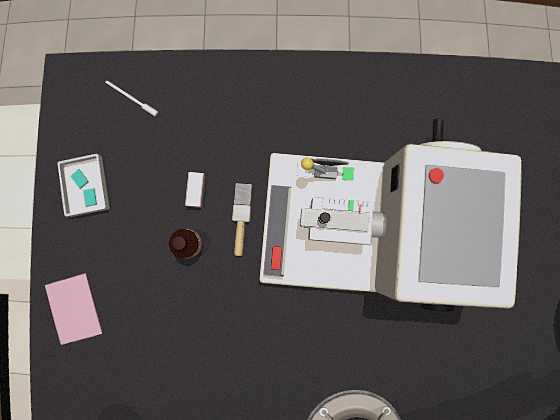

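View pics/side0.png

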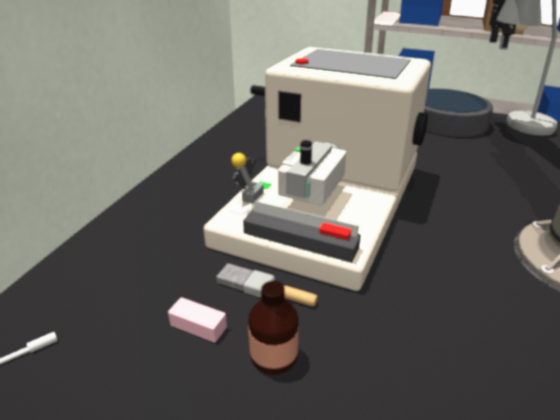

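The top view shows the ball near (307,163), the knob near (324,218), a green notch marker near (348,174), the green scale mark near (351,206) and the red pointer near (360,209). Machine +y points image-left, which is roughly world +y. The side view shows the ball at (239,160) and the knob at (306,152).

```bash
python3 - <<'E'
from h import *
t=cv2.imread("pics/top0.png").astype(int);s=cv2.imread("pics/side0.png").astype(int)
ct,cs=camera_info("top"),camera_info("side")
def yel(p): return (p[...,2]>150)&(p[...,1]>120)&(p[...,0]<90)
def grn(p): return (p[...,1]>p[...,2]+60)&(p[...,1]>p[...,0]+50)
def red(p): return (p[...,2]>p[...,1]+80)&(p[...,2]>p[...,0]+80)
for n,p in(("top",t),("side",s)):
    for k,f in(("y",yel),("g",grn),("r",red)):
        m=f(p); 
        if n=="top": m[:140]=0; m[300:]=0; m[:,:250]=0
        print(n,k,blobs(m,4))
# knob: dark blob on top
m=(t.max(2)<60); m[:, :305]=0;m[:205]=0;m[232:]=0;m[:,345:]=0
print(blobs(m))
m=(s.max(2)<60); m[:135]=0;m[170:]=0;m[:,:292]=0;m[:,322:]=0
print(blobs(m))
# base plate outline cream
m=(t.min(2)>150).astype(np.uint8); m[:120]=0;m[320:]=0;m[:,:255]=0
c=max(cv2.findContours(m,0,2)[0],key=cv2.contourArea)
# front edge line fit & left side
e=c[:,0]
fe=[(c0,v) for v in range(170,275,5) for c0 in [np.where(m[v])[0].min()]]
P=np.array([onz(ct,u,v,0.05) for u,v in fe]);a=np.polyfit(P[:,0],P[:,1],1);print("front edge y=ax+b",a)
fe=[(u,np.where(m[:,u])[0].min()) for u in range(285,375,5)]
P=np.array([onz(ct,u,v,0.05) for u,v in fe]);a=np.polyfit(P[:,1],P[:,0],1);print("+x edge x=ay+b",a)
fe=[(u,np.where(m[:,u])[0].max()) for u in range(275,360,5)]
P=np.array([onz(ct,u,v,0.05) for u,v in fe]);a=np.polyfit(P[:,1],P[:,0],1);print("-x edge",a)
cv2.imwrite("pics/crop0.png",cv2.resize(cv2.imread("pics/top0.png")[145:300,255:395],None,fx=4,fy=4,interpolation=cv2.INTER_CUBIC)[:600])
E
```

```text
top y [([306.8, 163.4], [302, 158, 11, 11, 64])]
top g [([347.4, 173.2], [342, 167, 12, 13, 135]), ([350.8, 204.7], [349, 200, 5, 11, 50])]
top r [([276.0, 257.5], [271, 246, 11, 24, 204]), ([436.1, 175.0], [429, 168, 15, 15, 173]), ([359.5, 209.0], [359, 205, 2, 9, 12])]
side y [([238.0, 158.2], [232, 153, 13, 12, 126])]
side g [([265.3, 184.7], [260, 182, 11, 7, 49]), ([297.4, 149.1], [295, 148, 6, 3, 17])]
side r [([334.7, 230.2], [319, 222, 32, 18, 359]), ([301.7, 60.2], [296, 58, 12, 6, 59])]
[([323.4, 218.0], [318, 212, 12, 12, 42])]
[([305.7, 156.4], [301, 150, 10, 14, 127]), ([305.6, 143.8], [301, 141, 10, 6, 49])]
front edge y=ax+b [-0.07327316  0.25338938]
+x edge x=ay+b [0.07351249 0.65930064]
-x edge [0.06901771 0.36465124]
```

View pics/crop0.png

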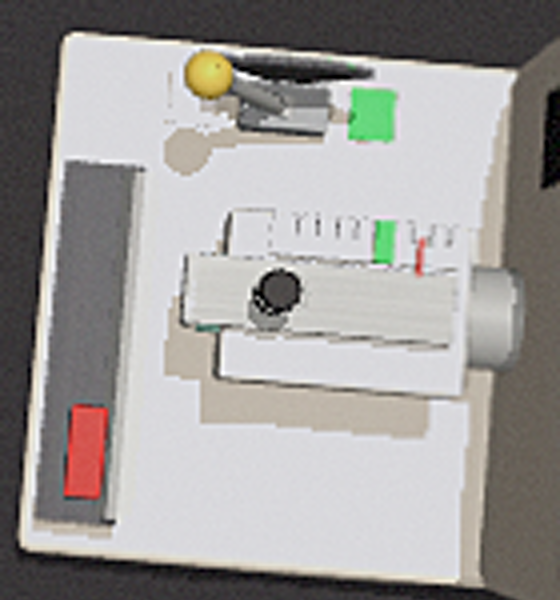

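The crop confirms the layout: yaw is about -4.15° and the origin is near (0.516, 0.055). I'll raise the arm and close the gripper while computing the precise points.

The manual's scale: shifts go in shares of 0.6 m and turns go in shares of pi/2 rad. Converting my numbers, -0.12 m / 0.6 = -0.2, -0.1 m / 0.6 = -0.1667, 0.334 rad / 1.5708 = 0.2126.

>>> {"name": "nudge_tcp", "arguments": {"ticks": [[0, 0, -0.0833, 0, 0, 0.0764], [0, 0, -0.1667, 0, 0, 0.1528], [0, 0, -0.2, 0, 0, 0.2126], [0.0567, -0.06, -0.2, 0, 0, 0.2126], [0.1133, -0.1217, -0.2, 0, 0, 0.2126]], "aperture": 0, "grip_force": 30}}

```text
refused: ticks[0]: [0, 0, -0.0833, 0, 0, 0.0764] is too long (schema: maxItems 2). Nothing was moved.
```

Wrong form. The message asks for rows with the three-number parts in brackets of their own, so I'll send the same numbers that way.

>>> {"name": "nudge_tcp", "arguments": {"ticks": [[[0, 0, -0.0833], [0, 0, 0.0764]], [[0, 0, -0.1667], [0, 0, 0.1528]], [[0, 0, -0.2], [0, 0, 0.2126]], [[0.0567, -0.06, -0.2], [0, 0, 0.2126]], [[0.1133, -0.1217, -0.2], [0, 0, 0.2126]]], "aperture": 0, "grip_force": 30}}

```text
clock: 0.65
tcp_pos: [0.2216, -0.5637, 0.4241]
orientation: [3.138, -0.117, 0.0]
contact_force: [1.0, 0.4, -0.3]
grip_width: 0.0123
gripper_force: 0.0
```

```bash
python3 - <<'E'
from h import *
ct,cs=camera_info("top"),camera_info("side")
print("ball",two(ct,(306.8,163.4),cs,(238,158.2)), onz(ct,306.8,163.4,.153))
print("green notch",onz(ct,347.4,173.2,.05))
print("knob top", onz(ct,323.4+.5,217,.192))
g=onz(ct,350.8,204.7,.15);p=onz(ct,359.5,209,.15)
m=np.load("pics/top0.npy")
print("depth z",dep(ct,351,203,m[203,351]),dep(ct,360,207,m[207,360]))
yv=np.array([.0723,.9974]); print(g,p,(g-p)[:2]@yv)
print("tcp",r.get_obs()["joints"].round(2))
E
```

```text
ball (array([0.63343434, 0.12742773, 0.15725039]), np.float64(0.0018177611828242908)) [0.6333078  0.12685079 0.153     ]
green notch [0.62953771 0.02735864 0.05      ]
knob top [0.5188782  0.09407632 0.192     ]
depth z [0.55178385 0.03323695 0.14742801] [0.54329991 0.01485686 0.15119345]
[0.5479759  0.03403025 0.15      ] [0.53919772 0.01572243 0.15      ] 0.018894881133596112
tcp [ 1.04  0.27  0.07  1.58 -0.02  1.29 -0.53]
```

Converted, -0.226 m / 0.6 = -0.3767, -0.1808 m / 0.6 = -0.3013.

>>> {"name": "nudge_tcp", "arguments": {"ticks": [[[0.0353, -0.0753, 0], [0, 0, 0]], [[0.0707, -0.1507, 0], [0, 0, 0]], [[0.106, -0.226, 0], [0, 0, 0]], [[0.1413, -0.3013, 0], [0, 0, 0]], [[0.1767, -0.3767, 0], [0, 0, 0]]]}}

```text
clock: 1.15
tcp_pos: [0.3442, -0.344, 0.4239]
orientation: [3.139, -0.112, -0.0]
contact_force: [1.4, -0.4, 0.3]
grip_width: 0.0002
gripper_force: 0.0
```

>>> {"name": "nudge_tcp", "arguments": {"ticks": [[[0.0353, -0.0753, 0], [0, 0, 0]], [[0.0707, -0.1507, 0], [0, 0, 0]], [[0.106, -0.226, 0], [0, 0, 0]], [[0.1413, -0.3013, 0], [0, 0, 0]], [[0.1767, -0.3767, 0], [0, 0, 0]]]}}

```text
clock: 1.65
tcp_pos: [0.4659, -0.1263, 0.424]
orientation: [3.139, -0.112, 0.0]
contact_force: [1.2, -0.5, -0.3]
grip_width: -0.0
gripper_force: 0.0
```

>>> {"name": "nudge_tcp", "arguments": {"ticks": [[[0.0353, -0.0753, 0], [0, 0, 0]], [[0.0707, -0.1507, 0], [0, 0, 0]], [[0.106, -0.226, 0], [0, 0, 0]], [[0.1413, -0.3013, 0], [0, 0, 0]], [[0.1767, -0.3767, 0], [0, 0, 0]]]}}

```text
clock: 2.15
tcp_pos: [0.588, 0.0913, 0.4237]
orientation: [3.139, -0.113, -0.0]
contact_force: [1.1, 0.4, 0.9]
grip_width: -0.0
gripper_force: 0.0
```

Converted, 0.1 m / 0.6 = 0.1667, -0.087 m / 0.6 = -0.145.

>>> {"name": "nudge_tcp", "arguments": {"ticks": [[[0.0358, -0.0725, 0], [0, 0, 0]], [[0.0717, -0.145, 0], [0, 0, 0]], [[0.0717, -0.145, 0], [0, 0, 0]], [[0.0717, -0.145, 0.0833], [0, 0, 0]], [[0.0717, -0.145, 0.1667], [0, 0, 0]]]}}

```text
clock: 2.65
tcp_pos: [0.6371, 0.1741, 0.3238]
orientation: [-3.138, 0.111, -0.005]
contact_force: [0.6, -0.6, -1.2]
grip_width: -0.0
gripper_force: 0.0
```

```bash
python3 -c "
from h import *
o=r.get_obs();p=o['tcp_pos'];R=Rn.from_rotvec(o['orientation']).as_matrix()
for t in ([.637,.175,.213],[.6294,.073,.213]): print(R.T@(np.array(t)-p))
print(o['joints'].round(2))"
```

```text
[-0.00055409 -0.00079071  0.11078219]
[-0.00091824  0.1014913   0.11064815]
[-0.01  0.48 -0.5   1.55  0.24  1.17 -2.2 ]
```

Converted, 0.11 m / 0.6 = 0.1833, 0.08 m / 0.6 = 0.1333.

>>> {"name": "nudge_tcp", "arguments": {"ticks": [[[0, -0.0017, 0.0667], [0, 0, 0]], [[0, -0.0017, 0.1333], [0, 0, 0]], [[0, -0.0017, 0.1833], [0, 0, 0]], [[0, -0.0017, 0.1833], [0, 0, 0]]]}}

```text
clock: 3.05
tcp_pos: [0.6339, 0.1728, 0.2088]
orientation: [3.136, -0.112, -0.014]
contact_force: [0.1, -0.4, -0.3]
grip_width: 0.0002
gripper_force: 0.0
```

>>> {"name": "nudge_tcp", "arguments": {"ticks": [[[0, 0.025, 0], [0, 0, 0]], [[0, 0.05, 0], [0, 0, 0]], [[0, 0.075, 0], [0, 0, 0]], [[0, 0.1, 0], [0, 0, 0]], [[0, 0.1167, 0], [0, 0, 0]]]}}

```text
clock: 3.55
tcp_pos: [0.6318, 0.1013, 0.2146]
orientation: [3.138, -0.116, 0.002]
contact_force: [0.1, 0.6, -0.0]
grip_width: -0.0002
gripper_force: 0.2
```

>>> {"name": "nudge_tcp", "arguments": {"ticks": [[[0, 0.0167, 0], [0, 0, 0]], [[0, 0.0333, 0], [0, 0, 0]], [[0, 0.0333, 0], [0, 0, 0]]]}}

```text
clock: 3.85
tcp_pos: [0.6301, 0.0823, 0.2136]
orientation: [3.138, -0.116, -0.001]
contact_force: [0.9, 0.0, -0.2]
grip_width: -0.0003
gripper_force: 0.0
```

```bash
python3 - <<'E'
from h import *
p,d=grab_frame("side");cv2.imwrite("pics/side1.png",p)
cv2.imwrite("pics/side1c.png",cv2.resize(p[90:260,190:390],None,fx=3,fy=3))
E
```

```text
(no output)
```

View pics/side1c.png

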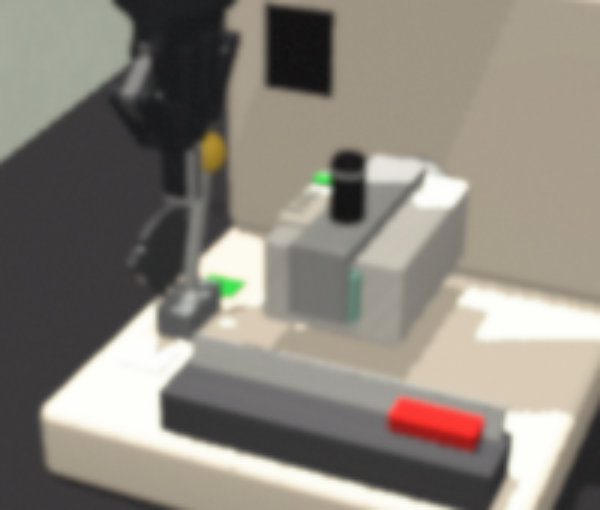

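The lever now leans toward the housing, with the ball at crop (212,150) partly behind the finger. I'll lift away, move over the knob, open the gripper and verify.

Converted, -0.112 m / 0.6 = -0.1867, -0.09 m / 0.6 = -0.15.

>>> {"name": "nudge_tcp", "arguments": {"ticks": [[[0, 0, -0.0833], [0, 0, 0]], [[0, 0, -0.1667], [0, 0, 0]], [[-0.075, 0, -0.1667], [0, 0, 0]], [[-0.15, 0, -0.1667], [0, 0, 0]], [[-0.1867, -0.0033, -0.1667], [0, 0, 0]]]}}

```text
clock: 4.4
tcp_pos: [0.5153, 0.0959, 0.314]
orientation: [3.139, -0.108, -0.002]
contact_force: [0.1, -0.7, -0.7]
grip_width: 0.0001
gripper_force: 0.0
```

>>> {"name": "nudge_tcp", "arguments": {"ticks": [[[0, 0, 0], [0, 0, 0]], [[0, 0, 0], [0, 0, 0]], [[0, 0, 0], [0, 0, 0]]], "aperture": 0.085}}

```text
clock: 4.7
tcp_pos: [0.5195, 0.0948, 0.314]
orientation: [-3.139, 0.112, -0.001]
contact_force: [0.3, 0.2, 0.7]
grip_width: 0.0432
gripper_force: 0.0
```

```bash
python3 - <<'E'
from h import *
ct,cs,cw=[camera_info(n) for n in("top","side","wrist")]
o=r.get_obs();print(o["tcp_pos"],o["orientation"],o["grip_width"])
I={}
for n in("top","side","wrist"):
    p,d=grab_frame(n);I[n]=p;cv2.imwrite(f"pics/{n}2.png",p);np.save(f"pics/{n}2.npy",d)
for n in I:
    p=I[n].astype(int);m=(p[...,2]>130)&(p[...,1]>100)&(p[...,0]<80)
    print(n,blobs(m,4))
cv2.imwrite("pics/comb2.png",np.hstack([cv2.resize(I["wrist"],(400,300)),cv2.resize(I["side"][90:260,190:390],(400,300))]))
E
```

```text
[0.51948342 0.09481826 0.31395991] [-3.13910578e+00  1.11954628e-01 -8.73606882e-04] 0.0432152947331677
top []
side [([261.7, 140.1], [256, 133, 13, 14, 110])]
wrist [([374.9, 38.2], [355, 17, 41, 44, 1387]), ([128.7, 214.8], [122, 183, 13, 66, 232])]
```

View pics/comb2.png

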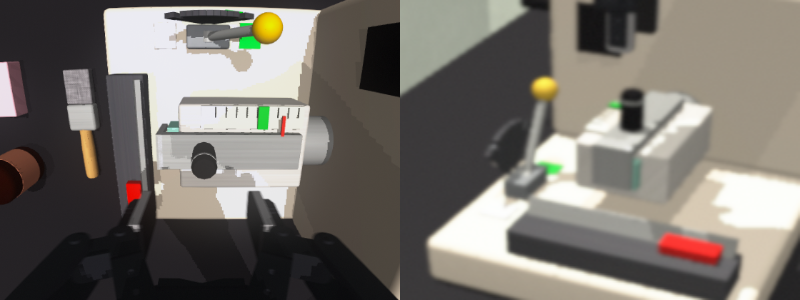

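The wrist view shows the lever ball over the green notch side (375,38 in the full picture), the pointer at about (396,176), the mark at about (368,165) and the knob at about (286,223). Measuring these.

```bash
cat > meas.py <<'E'
from h import *
def wr(path):
    o=r.get_obs();cw=camera_info("wrist");p,d=grab_frame("wrist");cv2.imwrite(path,p)
    q=p.astype(int)
    g=(q[...,1]>q[...,2]+60)&(q[...,1]>q[...,0]+50);rd=(q[...,2]>q[...,1]+80)&(q[...,2]>q[...,0]+80)
    g[:100]=0;rd[:100]=0;rd[:,:300]=0
    G=blobs(g,2);Rd=blobs(rd,2);print("g",G,"r",Rd)
    zs=.15
    yv=np.array([.0723,.9974])
    out=[]
    for nm,m in(("mark",g),("ptr",rd)):
        c,l,s,ce=cv2.connectedComponentsWithStats(m.astype(np.uint8));j=np.argmax(s[1:,4])+1
        v,u=np.where(l==j);P=np.array([onz(cw,a,b,zs) for a,b in zip(u,v)])
        y=P[:,:2]@yv;print(nm,"x",P[:,0].min().round(4),P[:,0].max().round(4),"along y min/mean/max",y.min().round(4),y.mean().round(4),y.max().round(4),"depth z",np.median([dep(cw,a,b,d[b,a])[2] for a,b in zip(u,v)]).round(4));out.append(y.mean())
    print("mark-ptr",round(out[0]-out[1],4),"tcp",o["tcp_pos"],"F",o["contact_force"].round(1),"w",o["grip_width"],o["clock"])
    return cw,q,d
E
python3 - <<'E'
from meas import *
cw,q,d=wr("pics/w3.png")
cs=camera_info("side")
print("ball",two(cw,(374.9,38.2),cs,(261.7,140.1)))
m=(q.max(2)<60);m[:195]=0;m[255:]=0;m[:,:262]=0;m[:,310:]=0
print("knob",blobs(m))
z=d[205:245,265:308];vs,us=np.where((z<z[z>0].min()+.012)&(z>0))
P=np.array([dep(cw,u+265,v+205,z[v,u]) for v,u in zip(vs,us)]);print("knob top",P.mean(0),np.median(P,0),P.min(0),P.max(0))
o=r.get_obs();R=Rn.from_rotvec(o['orientation']).as_matrix()
print(o["grip_width"],R.T@(np.array([P[:,0].mean(),P[:,1].mean(),.232])-o["tcp_pos"]))
E
```

```text
g [([368.4, 164.5], [360, 149, 18, 32, 483])] r [([396.5, 176.3], [394, 162, 6, 29, 129])]
mark x 0.538 0.5597 along y min/mean/max 0.0694 0.0746 0.0797 depth z 0.1474
ptr x 0.5298 0.5495 along y min/mean/max 0.0529 0.0546 0.0562 depth z 0.1525
mark-ptr 0.02 tcp [0.51932422 0.09464286 0.3136595 ] F [0.  0.5 0.1] w 0.06547631724436735 4.85
ball (array([0.62765359, 0.03146116, 0.15405411]), np.float64(0.0003565592775987101))
knob [([285.5, 232.5], [268, 216, 36, 34, 942]), ([285.0, 208.2], [269, 199, 33, 23, 391])]
knob top [0.5230275  0.09298748 0.19068079] [0.52328118 0.09292986 0.19189299] [0.51248724 0.08192671 0.17996445] [0.5310935  0.10422392 0.19412853]
0.07203696714928773 [0.00397561 0.0013952  0.08163147]
```

The ball at (0.628, 0.031, 0.154) is in the locked notch. The mark is about 18–20 mm ahead of the pointer. Now I'll descend on the knob and grip it.

Converted, 0.082 m / 0.6 = 0.1367, 0.002 m / 0.6 = 0.0033.

>>> {"name": "nudge_tcp", "arguments": {"ticks": [[[0.0033, 0.0017, 0.05], [0, 0, 0]], [[0.0033, 0.0017, 0.1], [0, 0, 0]], [[0.0033, 0.0017, 0.1367], [0, 0, 0]], [[0.0033, 0.0017, 0.1367], [0, 0, 0]]]}}

```text
clock: 5.3
tcp_pos: [0.5191, 0.0929, 0.2289]
orientation: [3.139, -0.112, -0.009]
contact_force: [-0.5, 0.8, -0.8]
grip_width: 0.0851
gripper_force: 0.0
```

>>> {"name": "nudge_tcp", "arguments": {"ticks": [[[0, 0, 0], [0, 0, 0]], [[0, 0, 0], [0, 0, 0]], [[0, 0, 0], [0, 0, 0]], [[0, 0, 0], [0, 0, 0]], [[0, 0, 0], [0, 0, 0]]], "aperture": 0.0, "grip_force": 60}}

```text
clock: 5.8
tcp_pos: [0.5209, 0.0925, 0.233]
orientation: [3.138, -0.113, 0.002]
contact_force: [-2.2, -5.1, 7.0]
grip_width: 0.0203
gripper_force: 58.5
```

>>> {"name": "nudge_tcp", "arguments": {"ticks": [[[0, 0, 0], [0, 0, 0]], [[0, 0, 0], [0, 0, 0]], [[0, 0, 0], [0, 0, 0]]]}}

```text
clock: 6.1
tcp_pos: [0.5209, 0.0925, 0.233]
orientation: [3.138, -0.113, 0.002]
contact_force: [-2.3, -3.3, 7.4]
grip_width: 0.0203
gripper_force: 58.5
```

```bash
python3 -c "
from meas import *
wr('pics/w4.png')"
```

```text
g [([402.9, 204.8], [391, 183, 26, 45, 944])] r [([443.2, 222.5], [438, 203, 12, 41, 255])]
mark x 0.5382 0.5601 along y min/mean/max 0.0697 0.0747 0.0797 depth z 0.1475
ptr x 0.5287 0.5489 along y min/mean/max 0.0525 0.0542 0.0557 depth z 0.1525
mark-ptr 0.0205 tcp [0.52086531 0.09246433 0.23299907] F [-2.3 -3.3  7.4] w 0.020257998072611343 6.1
```

View pics/w4.png

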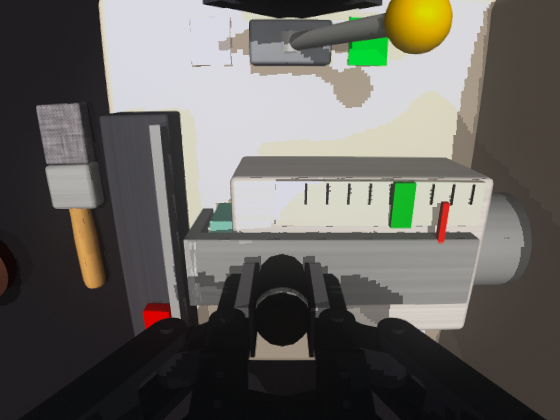

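The knob is gripped (pads around it at about (282,300)). After correcting for the height difference, the pull is about 18.5 mm along tool -y.

```bash
sed -i 's/^    zs=.15$//; s/(("mark",g),("ptr",rd))/(("mark",g,.1475),("ptr",rd,.1525))/; s/for nm,m in/for nm,m,zs in/' meas.py
```

>>> {"name": "nudge_tcp", "arguments": {"ticks": [[[0, -0.0083, 0], [0, 0, 0]], [[0, -0.0167, 0], [0, 0, 0]], [[0, -0.025, 0], [0, 0, 0]], [[0, -0.0308, 0], [0, 0, 0]], [[0, -0.0308, 0], [0, 0, 0]]]}}

```text
clock: 6.65
tcp_pos: [0.5222, 0.1098, 0.233]
orientation: [3.136, -0.114, 0.001]
contact_force: [-1.8, -7.2, 9.4]
grip_width: 0.0201
gripper_force: 58.9
```

>>> {"name": "nudge_tcp", "arguments": {"ticks": [[[0, 0, 0], [0, 0, 0]], [[0, 0, 0], [0, 0, 0]], [[0, 0, 0], [0, 0, 0]]]}}

```text
clock: 6.95
tcp_pos: [0.5222, 0.1094, 0.233]
orientation: [3.136, -0.115, 0.001]
contact_force: [-3.9, -7.9, 9.0]
grip_width: 0.0202
gripper_force: 58.9
```

```bash
python3 -c "
from meas import *
wr('pics/w5.png')"
```

```text
g [([435.8, 202.0], [425, 183, 27, 45, 720])] r [([443.1, 222.0], [438, 203, 12, 40, 248])]
mark x 0.5372 0.5594 along y min/mean/max 0.0687 0.0748 0.079 depth z 0.1475
ptr x 0.5315 0.551 along y min/mean/max 0.0706 0.0722 0.0738 depth z 0.1525
mark-ptr 0.0026 tcp [0.52215537 0.10937542 0.23299379] F [-3.9 -7.9  9. ] w 0.020181177790157104 6.95
```

Converted, -0.0019 m / 0.6 = -0.0032, -0.001 m / 0.6 = -0.0017.

>>> {"name": "nudge_tcp", "arguments": {"ticks": [[[0, -0.0017, 0], [0, 0, 0]], [[0, -0.0032, 0], [0, 0, 0]], [[0, -0.0032, 0], [0, 0, 0]], [[0, -0.0032, 0], [0, 0, 0]], [[0, -0.0032, 0], [0, 0, 0]]]}}

```text
clock: 7.5
tcp_pos: [0.5223, 0.111, 0.233]
orientation: [3.135, -0.115, 0.001]
contact_force: [-2.9, -7.7, 10.7]
grip_width: 0.02
gripper_force: 58.9
```

```bash
python3 - <<'E'
from meas import *
cw,q,d=wr('pics/w6.png')
s,_=grab_frame("side")
w=q.astype(np.uint8)
cv2.imwrite("pics/c6.png",np.hstack([cv2.resize(w[150:270,360:520],(400,300),interpolation=cv2.INTER_CUBIC),cv2.resize(s[90:260,190:390],(400,300))]))
ss=s.astype(int);m=(ss[...,2]>130)&(ss[...,1]>100)&(ss[...,0]<80);print("side ball",blobs(m,2))
E
```

```text
g [([439.7, 200.9], [428, 183, 27, 45, 662])] r [([442.9, 222.6], [437, 203, 12, 40, 248])]
mark x 0.5373 0.5593 along y min/mean/max 0.0687 0.0746 0.079 depth z 0.1474
ptr x 0.5314 0.5511 along y min/mean/max 0.0722 0.0739 0.0754 depth z 0.1525
mark-ptr 0.0007 tcp [0.5222846  0.11103299 0.23298153] F [-2.9 -7.7 10.7] w 0.019972465810752644 7.5
side ball [([261.6, 140.4], [256, 133, 13, 14, 105])]
```

View pics/c6.png

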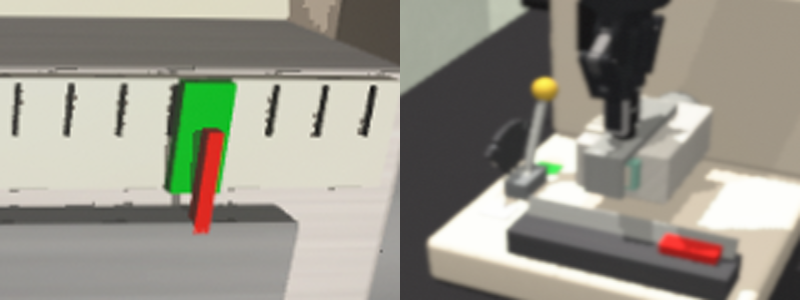

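The pointer (0.0739) is level with the mark centre (0.0739), the lever is still in the green notch (ball at side pixel (262,140)), and the grip is firm. I'm handing in.

```bash
python3 -c "
from h import *
print(r.hand_in())"
```

```text
the job is handed in; nothing more can be done
None
```

The brake lever went into its green notch first. Then I pulled the clamp knob out until its red pointer measured level with the green mark's centre, and the gripper was still holding the knob there when I handed in; no verdict came back, and nothing else was moved.

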